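# Press a test panel in the conservation studio's bench press

## Robot

A 6-joint arm with a two-finger parallel gripper is mounted at the origin on the work surface. World frame = base frame: x ahead of the robot, y to its left, z up, the work surface at z = 0. Lengths are in mm, angles in degrees, forces in N, time in s.
With the tool pointing down it reaches from about 300 to 850 mm from the base axis. Payload 4.2 kg.
Tool frame: the origin (TCP) lies midway between the tips of the shut fingers; the grasp point (between the pads) lies 19 mm behind it; z points along the fingers, x is the direction in which the jaws open and shut, and the axes are right-handed (so a half turn about z gives the same grasp; the last joint's range is limited). The gripper opens to 91 mm and grips with 3 to 60 N. Pads are 32 mm wide; open, the fingers measure 118 mm over their backs; the gripper's body (76 mm by 178 mm) begins 60 mm behind the grasp point.
Start: joints at [65.604, 18.312, 89.639, -0, 72.044, -1.146], TCP at [226.987, 528.318, 213.976] pointing down, gripper open.
Joint ranges: [-177.97, 177.97], [-48.28, 115.42], [12.27, 149.76], [-77.06, 257.06], [2.81, 150.46], [-146.56, 146.56]. Speed limits (degrees/s): [147.25, 147.25, 180, 180, 180, 180].

## Interface

Orientations are given as [roll, pitch, yaw] about the fixed x, y, z axes, in that order (R = Rz(yaw) Ry(pitch) Rx(roll)).
In Python, from workcell import env gives the robot as it stands. The module is installed in compiled form; this text tells all that it offers.
- The arm moves only by the tool drive_tool, never from a script. Its argument "series" is a list of rows, each a list of 3 entries, a list of its own where there are three numbers: the closure, from 0 (fully open) to 1 (shut), then the shift along the tool's x, y, z in mm, then the turn, a rotation vector about the tool's x, y, z in rad. In form: [[gripper, [dx, dy, dz], [rx, ry, rz]], ...]. A call has exactly 5 rows; each row is the pose to reach, as a shift and turn from the pose commanded when the call began, along the tool's axes at that moment; what a row does not reach only later rows make up. A row lasts 1/10 s, in which the tool goes at most 50 mm and 8.59 degrees, less where a joint would pass 70% of its speed; a pose out of reach is approached as far as the arm can. A call with a gripper value outside its range is refused whole. The fingers move at their own pace and stop on an object; "squeeze" is the grip in N (left out, the last holds). Time passes only in rows, so rows that repeat a pose let the fingers close, or fill a call up. It gives the time, the measured TCP pose, the force and the opening at its end, in the units of the state.
- env.state(): the state, without advancing time (a new reading comes with each control period).
- env.grab_frame(name): name is "side" or "top" or "wrist"; returns a dict with "image" (400x640x3 uint8, red, green, blue), "K" (3x3 intrinsics, pixels), "k1" (the pictures are not rectified: a ray, as slopes to the right and down, at radius r is drawn at 1 + k1 r^2 times it, then the intrinsics apply), "origin" and "orientation" of the camera in the world. Camera axes: x right, y down, z forward; pixel columns grow to the right and rows downward; lengths in mm; the calibration is good to about 2 mm. A picture is of the moment at which its call begins. There is no depth.
- env.job_done(): hands the job in, once; it reports no verdict.
The state is a dict: "time_s": time; "qpos": joint angles; "qvel": joint speeds; "effort": joint torques, N m; "ee_pos": TCP position; "ee_rot": TCP orientation; "force": force on the tool from outside, world axes, zero at the start; "torque": the same for the moment, N m; "gripper_width": finger opening in mm.
Only numpy, scipy, OpenCV 4.12 (cv2) and the standard library are available. Lean on these libraries where they do the work, as an engineer would, in place of code of your own. Each camera call takes 0.05 s, during which the arm holds its last target.

## Task

Slide the tray with the little painted test panel fully into the green bench press, up against its stop. Then take the grey keyed handle from its wooden stand, put its shaft into the hub on top of the press, turn it until the key slips home and the collar sits on the hub, and keep pushing the hub down to the bottom of its spring travel so that the plate presses on the panel. Finish still gripping the handle and holding the hub down; do not knock the jar, the brass weight or the spatula about.

Things in the scene. Friction and masses are not known exactly. Their poses are not given: they have to be found in the camera images.
- press: Green bench press, bolted down: two pillars 70 mm long (x), 96 mm apart inside, 55 mm high, under a beam 70 x 120 mm with its top 80 mm up. Origin on the bench midway between the pillars; the tray slides in along +x, z up. Guides 20 mm high flare open on the -x side, ending 63 mm from the origin; a stop bar 14 mm high on the +x side halts the tray. Feet reach 86 mm to the sides.
- press_seat (a point): Where the middle of the tray (tray_mid) is when it touches the stop bar: between the press's pillars, 4 mm above the bench, axes as the press (+x: the way the tray slides in). The platen above hangs 29 mm over the bench, so the loaded tray (20 mm) passes under it.
- hub_mouth (a point): Centre of the upper face of the aluminium hub on the press (54 mm across, 36 mm high; face 140 mm above the bench at rest), right above the seat. Through bore 18 mm wide, with a keyway 8.5 mm wide cut to 18 mm from the axis, full length. +x points from the axis to the keyway, marked by a red line on face and side; z up. Its heading differs each time; it does not turn (0.6 N m).
- hub (a joint): How far the hub is pushed down, m: 0 at rest, 0.016 at the hard bottom stop. A spring lifts it: about 4 N starts it moving, 7 N at 9 mm, where the platen below meets the panel in the tray, then a quick rise to 10 N and about 15 N at the bottom. When let go it comes back up.
- platen_face (a point): Centre of the underside of the steel platen, 56 mm square, 12 mm thick, under the press's beam: goes down with the hub, 29 mm above the bench at rest. It is itself sprung against the hub, so after meeting the panel it stays while the hub goes on down.
- tray_tab (a point): Middle of the tray's black upright grip tab, where to pinch it, 26 mm above the bench. Tab: 40 mm long (x), 12 mm thick (y), from the bench to 44 mm up. Axes as tray_mid; this point lies 105 mm behind (-x of) tray_mid, joined to the tray by a low bar 12 mm wide.
- tray_mid (a point): Middle of the aluminium tray, on its 4 mm floor. Tray 100 mm long (x) by 90 mm wide (y), rims 14 mm high, flat on the bench, about 0.4 kg; +x is its front end, which enters the press first. Clearance in the press is 3 mm each side.
- panel_mid (a point): Centre of the wooden test panel with a painted top, 64 x 64 x 16 mm, about 60 g, lying loose in the tray's 72 mm square recess, its top 20 mm above the bench.
- key_grip (a point): Centre of the handle of the keyed shaft: grey block 40 mm (x) by 26 mm (y) by 56 mm high, gripped across the 26 mm. z up, away from the shaft. +x is the side of the brass key on the shaft, marked by a red line on the handle's top and side. A round collar 46 mm across lies 28 to 32 mm below this point. About 0.18 kg.
- key_tip (a point): Lower end of the shaft, 64 mm below key_grip, same axes. Shaft 16 mm across, first 8 mm tapered, 32 mm long up to the collar. Brass key 6 mm wide, out to 16 mm from the axis on +x, from 15 mm above the tip up to the collar: the plain nose enters the bore at any angle, the key then rests on the hub until over the keyway. Home: collar on hub, tip 32 mm below hub_mouth.
- stand: Pale wooden block 72 x 72 mm, 45 mm high, fixed, with a loose 34 mm hole in which the keyed shaft stands upright, its collar resting on the block. Origin at the centre of the underside.
- jar: Amber jar with a white lid, 56 mm across, 58 mm high, origin under its centre. Leave it alone.
- weight: Small brass weight with a knob, 36 mm across, 37 mm high, origin under its centre. Leave it alone.
- spatula: Small spatula, 160 mm long, lying flat on the bench. Leave it alone.
There are look-alikes about, which are no part of the job. Several things look just like the part that bears tray_tab: the one meant starts nearest to the robot's base. What is shaped like the part that bears key_grip but blue is not meant.

How it is judged (in metres and radians):
On the way, in this order (a step that is already met when the one before it is completed fails the run):
1. the loaded tray is fully in the press, panel still lying in it (horizontal distance between tray_mid and press_seat below 0.008 m and height (world z) of tray_mid below 0.008 m and angle between the x axis of tray_mid and the x axis of press_seat, either way round below 0.12 rad and horizontal distance between panel_mid and tray_mid below 0.012 m and height (world z) of panel_mid below 0.016 m), for 0.2 s.
2. the keyed shaft is fully home in the hub (z of key_tip in the frame of hub_mouth below -0.0285 m and horizontal distance between key_tip and hub_mouth below 0.004 m and angle between the x axis of key_tip and the x axis of hub_mouth, either way round below 0.2 rad and angle between key_tip's own z axis and vertical below 0.1 rad), for 0.1 s.
At the end, for the whole second after the job is handed in: Tray flat, within 8 mm of its seat and 0.12 rad, panel in it; shaft 28.5 mm or more into the hub, within 4 mm of its axis, key in keyway, upright (0.1 rad); hub pushed down 12 mm or more, platen on the panel with over 3 N; fingers still on the handle (all of step 1 and all of step 2 and contact force between platen and panel above 3 N and value of joint hub above 0.012 m and contact force between the fingers and key above 1 N); the arm keeps its last pose, push and grip.
It fails at once if the jar is knocked away or tipped (distance of jar from where it was at the start of the episode above 0.03 m).
It fails at once if the weight is knocked away or tipped (distance of weight from where it was at the start of the episode above 0.03 m).
It fails at once if the spatula is knocked away or tipped (distance of spatula from where it was at the start of the episode above 0.03 m).
It also fails if it takes over 67 s, if anything falls off the work surface, if the arm or the gripper's body presses on something with over 40 N, if the wrist force passes 120 N, or if a joint passes its speed limit or range.

## Working session

There is one attempt and no reset: what is moved stays moved. The work goes in short steps, Python scripts to look and compute and a tool call to move; the robot and the scene stay as the last step left them, time stands still between calls to the robot, and variables do not carry over. Pictures are saved under pics/ and viewed, and the job is handed in when it is done.

Besides the shell and the picture viewer there is one more tool, called after "Call:" as name(argument=value, ...), one argument or row to a line, values as JSON. drive_tool: Moves the arm, as the interface text tells. Its arguments: {"type":"object","properties":{"series":{"type":"array","items":{"type":"array"}},"squeeze":{"type":"number"}},"required":["series"]}

```bash
mkdir -p pics
cat > h.py <<'E'
import numpy as np, cv2, pickle
from scipy.spatial.transform import Rotation as R
from workcell import env
def grab(n,save):
    f=env.grab_frame(n); pickle.dump(f,open(f'pics/{save}.pkl','wb'))
    cv2.imwrite(f'pics/{save}.png',f['image'][:,:,::-1]); return f
def load(s): return pickle.load(open(f'pics/{s}.pkl','rb'))
def rot(f):
    o=np.array(f['orientation'],float)
    return o if o.shape==(3,3) else R.from_euler('xyz',o,degrees=True).as_matrix()
def ray(f,u,v):
    K=np.array(f['K']);k=f['k1']
    d=np.array([(u-K[0,2])/K[0,0],(v-K[1,2])/K[1,1]]);s=d.copy()
    for _ in range(50): s=d/(1+k*(s@s))
    w=rot(f)@np.array([s[0],s[1],1]); return np.array(f['origin'],float),w
def onz(f,u,v,z):
    o,w=ray(f,u,v); return o+w*(z-o[2])/w[2]
def proj(f,p):
    c=rot(f).T@(np.array(p,float)-np.array(f['origin'])); s=c[:2]/c[2]; s=s*(1+f['k1']*(s@s))
    K=np.array(f['K']); return np.array([K[0,0]*s[0]+K[0,2],K[1,1]*s[1]+K[1,2]])
def crop(s,u0,v0,u1,v1,k,out):
    im=cv2.imread(f'pics/{s}.png')[v0:v1,u0:u1]; cv2.imwrite(f'pics/{out}.png',cv2.resize(im,None,fx=k,fy=k,interpolation=cv2.INTER_CUBIC))
E
python3 - <<'E'
from h import *
for n in ['top','side','wrist']:
    f=grab(n,n+'0'); print(n,f['K'],f['k1'],f['origin'],f['orientation'])
print(env.state())
E
```

```text
top [[462.72286584   0.         318.27414314]
 [  0.         462.72286584 193.37450864]
 [  0.           0.           1.        ]] -0.09916368933687851 [ 446.2028551    -1.87504978 1312.89036108] [-175.54078575    0.2938538   -91.32875422]
side [[393.41851996   0.         322.9964205 ]
 [  0.         393.41851996 199.07278698]
 [  0.           0.           1.        ]] 0.015699781234899422 [ 168.51706652 -563.88654284  761.51001627] [-133.61558256   -1.02372069  -31.59323144]
wrist [[350.75326111   0.         320.92128739]
 [  0.         350.75326111 197.07103002]
 [  0.           0.           1.        ]] 0.012245392841191832 [162.16629552 556.65500559 384.30510862] [1.65198175e+02 9.05717709e-02 6.66983787e+01]
{'time_s': 0.15, 'qpos': array([ 6.56030406e+01,  1.83440435e+01,  8.96912876e+01, -1.75715064e-04,
        7.20427180e+01, -1.14490576e+00]), 'qvel': array([ 0.12323607, -0.08157936, -0.21392515,  0.07691913,  0.00319271,
       -0.09379397]), 'effort': array([ 1.88354666e-04, -4.12771082e+01, -2.32155347e+01,  7.28889462e-02,
        4.33793978e-02, -8.41693213e-05]), 'ee_pos': array([226.83031454, 527.95408191, 213.29886722]), 'ee_rot': array([-1.79998608e+02,  7.80367815e-02,  6.67480016e+01]), 'force': array([-0.00653653, -0.42103901,  0.58022932]), 'torque': array([ 0.03179992, -0.01129675,  0.02888292]), 'gripper_width': 91.40605462584983}
```

View pics/top0.png

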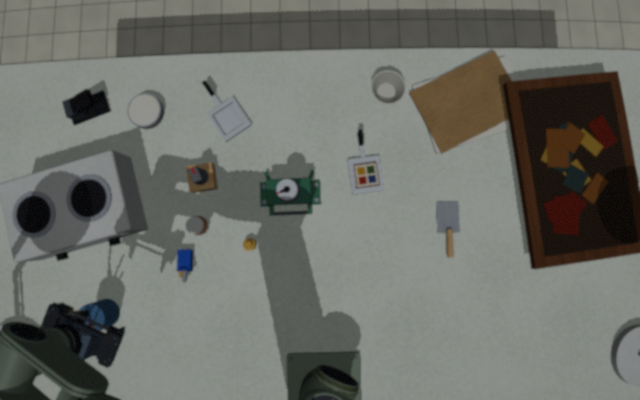

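View pics/side0.png

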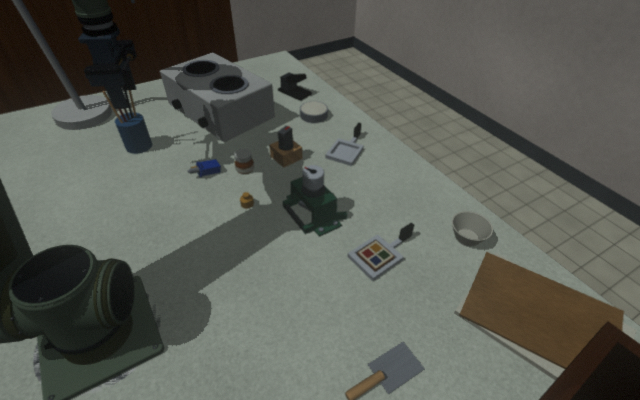

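View pics/wrist0.png

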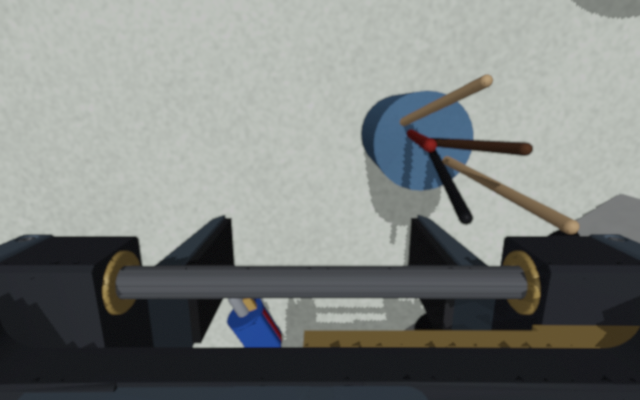

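Run:
```python
from h import *
crop('top0',150,60,410,290,3,'c1'); crop('side0',180,100,430,290,3.2,'c2')
f=load('top0')
for n,u,v,z in [('tabL',361,135,44),('trayL',365,174,20),('tabE',209,87,44),('trayE',231,118,14),('hub',287,188,140),('stand key',200,175,101),('weight',250,243,30),('jar',197,225,58),('blue',185,261,30)]:
    p=onz(f,u,v,z); print(n,p.round(0),np.hypot(*p[:2]).round())
```

```text
tabL [ 705. -120.   44.] 716.0
trayL [ 599. -130.   20.] 613.0
tabE [855. 305.  44.] 908.0
trayE [771. 248.  14.] 810.0
hub [553.  81. 140.] 559.0
stand key [597. 315. 101.] 675.0
weight [413. 195.  30.] 457.0
jar [465. 335.  58.] 574.0
blue [366. 378.  30.] 526.0
```

View pics/c1.png

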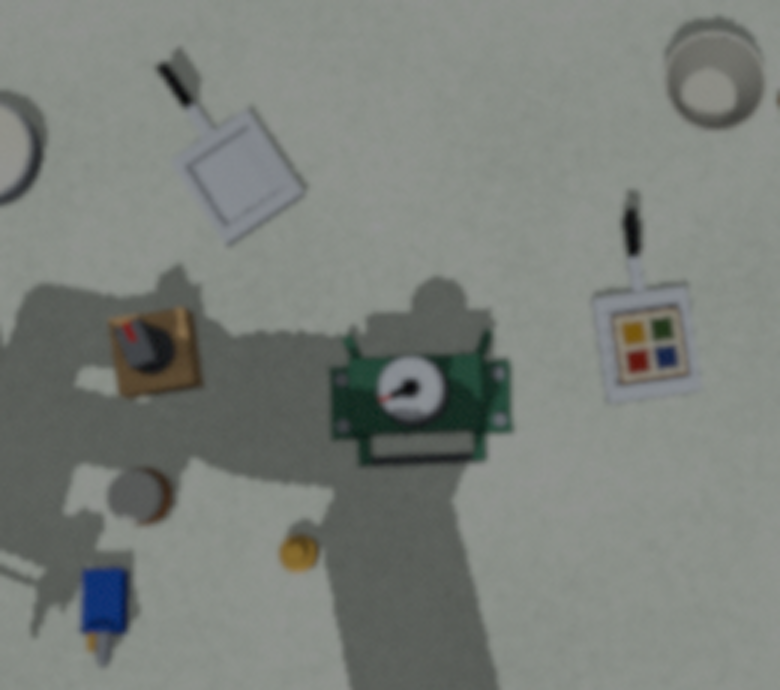

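View pics/c2.png

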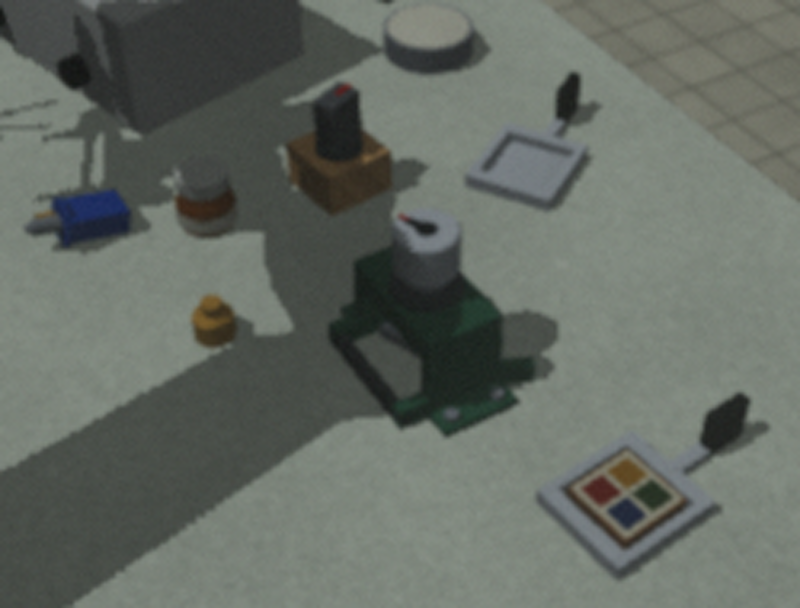

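The things that could be taken for the tray tab in top0 are the loaded tray's tab at (361,135), the empty tray's tab at (209,87), and a black clutter object at (87,105). I choose (361,135): it is 716 mm from the base against 908 mm for the other tab, and its tray carries the painted panel. For the handle, the grey one in the stand is at (200,175) and the blue one, not meant, is at (185,261). Crop c1 confirms both choices. The press opens on the far side, with its flares at the top of the picture and its stop bar towards the robot.

```bash
cat >> h.py <<'E'
def rel(p,yaw,st=None):
    """shift (tool axes) & turn to tool-down pose (p, yaw deg)"""
    st=st or env.state(); A=R.from_euler('xyz',st['ee_rot'],degrees=True)
    B=R.from_euler('xyz',[180,0,yaw],degrees=True)
    d=A.inv().apply(np.array(p)-st['ee_pos']); r=(A.inv()*B).as_rotvec()
    print('pos',st['ee_pos'].round(1),'rot',st['ee_rot'].round(2),'-> shift',d.round(1),'turn',r.round(4),'t',st['time_s']); return d,r
E
python3 - <<'E'
from h import *
f=load('top0'); im=f['image']; 
# press green in top
hsv=cv2.cvtColor(im,cv2.COLOR_RGB2HSV)
def px(s,x0,y0,x1,y1): return
print('tray px',im[188,352:384].tolist()[:3], im[190,340],im[165,354],'hub',im[185,280],'green',im[195,268],'bench',im[150,300])
# tray: gray-blueish brighter than bench?
for v in (160,174,188): print(v,[tuple(im[v,u]) for u in range(344,356)])
E
```

```text
tray px [[131, 135, 139], [131, 135, 140], [126, 131, 136]] [136 142 135] [103 101  99] hub [137 141 147] green [17 41 31] bench [141 146 140]
160 [(np.uint8(141), np.uint8(145), np.uint8(139)), (np.uint8(139), np.uint8(143), np.uint8(138)), (np.uint8(131), np.uint8(135), np.uint8(132)), (np.uint8(123), np.uint8(127), np.uint8(127)), (np.uint8(125), np.uint8(130), np.uint8(133)), (np.uint8(129), np.uint8(135), np.uint8(139)), (np.uint8(131), np.uint8(136), np.uint8(141)), (np.uint8(133), np.uint8(138), np.uint8(143)), (np.uint8(133), np.uint8(138), np.uint8(143)), (np.uint8(134), np.uint8(138), np.uint8(143)), (np.uint8(134), np.uint8(138), np.uint8(144)), (np.uint8(134), np.uint8(139), np.uint8(144))]
174 [(np.uint8(138), np.uint8(143), np.uint8(136)), (np.uint8(140), np.uint8(145), np.uint8(139)), (np.uint8(140), np.uint8(145), np.uint8(138)), (np.uint8(137), np.uint8(142), np.uint8(135)), (np.uint8(130), np.uint8(135), np.uint8(130)), (np.uint8(125), np.uint8(130), np.uint8(130)), (np.uint8(130), np.uint8(134), np.uint8(138)), (np.uint8(134), np.uint8(138), np.uint8(143)), (np.uint8(132), np.uint8(136), np.uint8(142)), (np.uint8(128), np.uint8(131), np.uint8(136)), (np.uint8(120), np.uint8(121), np.uint8(122)), (np.uint8(116), np.uint8(112), np.uint8(104))]
188 [(np.uint8(139), np.uint8(144), np.uint8(138)), (np.uint8(138), np.uint8(144), np.uint8(137)), (np.uint8(138), np.uint8(144), np.uint8(137)), (np.uint8(140), np.uint8(145), np.uint8(139)), (np.uint8(140), np.uint8(145), np.uint8(139)), (np.uint8(137), np.uint8(142), np.uint8(136)), (np.uint8(132), np.uint8(138), np.uint8(133)), (np.uint8(127), np.uint8(132), np.uint8(133)), (np.uint8(131), np.uint8(135), np.uint8(139)), (np.uint8(131), np.uint8(135), np.uint8(140)), (np.uint8(126), np.uint8(131), np.uint8(136)), (np.uint8(116), np.uint8(120), np.uint8(124))]
```

Run:
```python
from h import *
rel([480,80,270],-85)
```

```text
pos [226.8 528.  213.3] rot [-1.800e+02  8.000e-02  6.675e+01] -> shift [-311.7  409.4  -56.3] turn [1.8000e-03 5.0000e-04 2.6485e+00] t 0.15
```

Call:
drive_tool(
  series=[
    [0, [-15, 18, -10], [0, 0, 0.14]],
    [0, [-40, 50, -20], [0, 0, 0.28]],
    [0, [-68, 90, -30], [0, 0, 0.42]],
    [0, [-96, 128, -40], [0, 0, 0.56]],
    [0, [-125, 165, -50], [0, 0, 0.7]],
  ],
)

```text
time_s: 0.65
ee_pos: [329.8, 346.6, 264.1]
ee_rot: [180.0, 0.0, 26.4]
force: [0.7, 0.4, 0.2]
gripper_width: 91.7
```

Run:
```python
from h import *
rel([480,80,270],-85)
```

```text
pos [329.8 346.6 264.1] rot [1.7998e+02 1.0000e-02 2.6350e+01] -> shift [ 16.3 305.6  -5.8] turn [ 4.0000e-04 -2.0000e-04  1.9435e+00] t 0.65
```

Call:
drive_tool(
  series=[
    [0, [0, 30, 0], [0, 0, 0.14]],
    [0, [4, 65, -2], [0, 0, 0.28]],
    [0, [8, 100, -3], [0, 0, 0.42]],
    [0, [10, 135, -4], [0, 0, 0.56]],
    [0, [12, 170, -5], [0, 0, 0.7]],
  ],
)

```text
time_s: 1.15
ee_pos: [416.6, 200.4, 268.8]
ee_rot: [180.0, 0.0, -13.8]
force: [1.2, 0.9, -0.2]
gripper_width: 91.1
```

Run:
```python
from h import *
rel([480,80,270],-85)
```

```text
pos [416.6 200.4 268.8] rot [ 1.800e+02  1.000e-02 -1.379e+01] -> shift [ 90.3 101.8  -1.2] turn [1.0000e-04 1.0000e-04 1.2428e+00] t 1.15
```

Call:
drive_tool(
  series=[
    [0, [15, 17, 0], [0, 0, 0.14]],
    [0, [35, 40, 0], [0, 0, 0.28]],
    [0, [55, 62, -1], [0, 0, 0.42]],
    [0, [75, 85, -1], [0, 0, 0.56]],
    [0, [90, 102, -1], [0, 0, 0.7]],
  ],
)

```text
time_s: 1.65
ee_pos: [480.4, 80.0, 269.7]
ee_rot: [180.0, -0.0, -54.0]
force: [0.7, 0.2, -0.8]
gripper_width: 91.2
```

Call:
drive_tool(
  series=[
    [0, [0, 0, 0], [0, 0, 0.14]],
    [0, [0, 0, 0], [0, 0, 0.28]],
    [0, [0, 0, 0], [0, 0, 0.42]],
    [0, [0, 0, 0], [0, 0, 0.54]],
    [0, [0, 0, 0], [0, 0, 0.54]],
  ],
)

```text
time_s: 2.15
ee_pos: [479.8, 81.5, 269.7]
ee_rot: [180.0, 0.0, -84.5]
force: [0.9, 0.8, -0.4]
gripper_width: 91.0
```

Run:
```python
from h import *
grab('wrist','w1'); print(env.state()['ee_pos'],env.state()['ee_rot'])
```

```text
[479.79235188  81.56194665 269.71911094] [ 1.79970026e+02  3.84010938e-03 -8.43749203e+01]
```

View pics/w1.png

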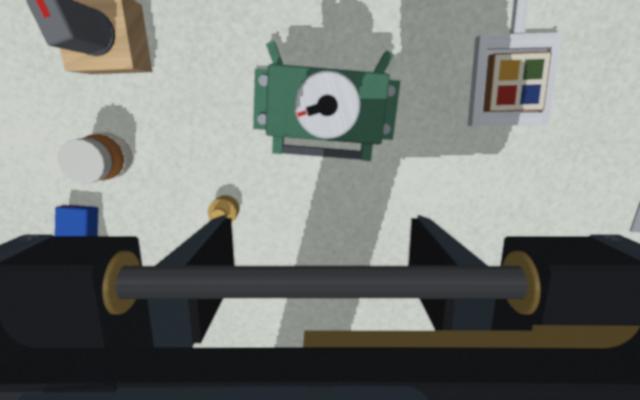

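Run:
```python
from h import *
crop('w1',230,20,570,180,2.3,'c3')
f=load('w1'); im=f['image']; g=im.min(2)
hsv=cv2.cvtColor(im,cv2.COLOR_RGB2HSV)
roi=np.zeros(g.shape,bool); roi[60:150,285:372]=1
m=((hsv[:,:,1]<50)&(g>120)&roi).astype(np.uint8)
n,l,s,c=cv2.connectedComponentsWithStats(m)
i=1+np.argmax(s[1:,4]); cn,_=cv2.findContours((l==i).astype(np.uint8),cv2.RETR_EXTERNAL,cv2.CHAIN_APPROX_NONE)
h=cv2.convexHull(cn[0]); e=cv2.fitEllipse(h); print('hub ell',e,cv2.minEnclosingCircle(h), onz(f,*e[0],140))
for (u,v) in [(263,80),(261,118),(392,87),(388,127)]:
    w=im[v-6:v+7,u-6:u+7].astype(float); sat=w.max(2)-w.min(2); wt=((w.min(2)>110)&(sat<30)).astype(float)
    yy,xx=np.mgrid[v-6:v+7,u-6:u+7]
    print((u,v),wt.sum(),(wt*xx).sum()/wt.sum(),(wt*yy).sum()/wt.sum())
d=((g<60)&(im.max(2)<90)).astype(np.uint8); sub=np.zeros_like(d); sub[85:125,298:350]=d[85:125,298:350]
n,l,s,c=cv2.connectedComponentsWithStats(sub); print(s,c)
r=((im[:,:,0].astype(int)-im[:,:,1]>50)); r[:85]=0;r[125:]=0;r[:,:290]=0;r[:,360:]=0
ys,xs=np.where(r); print('red',xs.mean(),ys.mean(),len(xs),xs.min(),xs.max())
print(onz(f,xs.mean(),ys.mean(),140), [onz(f,*cc,140) for cc in c[1:]])
```

```text
hub ell ((327.1168212890625, 104.5657958984375), (64.43163299560547, 67.71407318115234), 11.277745246887207) ((326.6428527832031, 104.5), 33.8203010559082) [552.82339296  83.41444681 140.        ]
(263, 80) 87.0 262.58620689655174 79.9080459770115
(261, 118) 80.0 261.3375 118.8625
(392, 87) 0.0 nan nan
(388, 127) 4.0 394.0 131.5
[[     0      0    640    400 255648]
 [   308     96     29     19    352]] [[319.49398783 199.62879428]
 [323.86647727 105.96022727]]
red 301.64516129032256 112.96774193548387 31 298 306
[544.08033796 103.87250574 140.        ] [array([551.45716569,  85.98636841, 140.        ])]<stdin>:13: RuntimeWarning: invalid value encountered in scalar divide
```

View pics/c3.png

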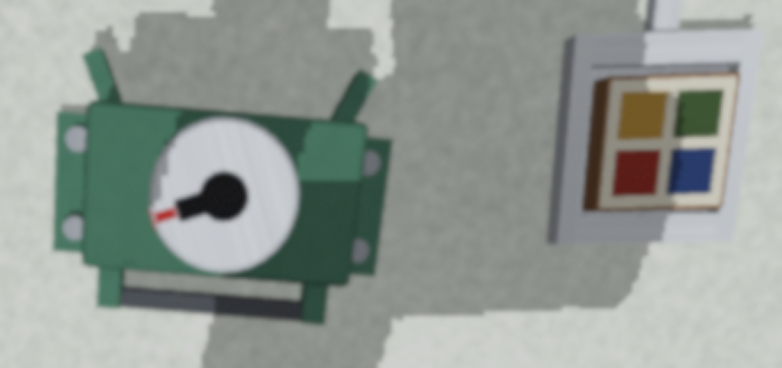

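Run:
```python
from h import *
f=load('w1')
def P(x,y,z): return onz(f,230+(x+.5)/2.3-.5,20+(y+.5)/2.3-.5,z)
def hd(a,b): d=b-a; return np.degrees(np.arctan2(d[1],d[0])).round(2), np.linalg.norm(d[:2]).round(1)
tl,tr,bl,br=P(92,102,80),P(367,125,80),P(85,263,80),P(350,284,80)
print('beam',tl.round(1),tr.round(1),bl.round(1),br.round(1),'mid',((tl+tr+bl+br)/4).round(1),hd(tr,tl),hd(br,bl),hd(tl,bl),hd(tr,br))
for z in (6,8): 
  b=[P(77,138,z),P(73,228,z),P(371,163,z),P(359,251,z)]; print('bolts',z,(sum(b)/4).round(1),hd(b[2],b[0]),hd(b[3],b[1]),hd(b[0],b[1]),hd(b[2],b[3]))
c=P(225,197,140); print('bore',c.round(1),'key',hd(c,P(165,216,140)),hd(c,P(190,208,140)))
# tray
z=14
t=[P(574,38,z),P(765,30,z),P(736,240,z),P(555,242,0)]
print([x.round(1) for x in t],hd(t[0],t[1]),hd(t[1],t[2]))
```

```text
beam [585.2 141.3  80. ] [587.1  25.1  80. ] [518.3 140.6  80. ] [520.3  22.9  80. ] mid [552.7  82.4  80. ] (np.float64(90.94), np.float64(116.2)) (np.float64(90.96), np.float64(117.7)) (np.float64(-179.38), np.float64(66.9)) (np.float64(-178.12), np.float64(66.8))
bolts 6 [552.6  82.9   6. ] (np.float64(90.81), np.float64(151.5)) (np.float64(90.94), np.float64(151.4)) (np.float64(-179.69), np.float64(45.1)) (np.float64(-179.72), np.float64(44.7))
bolts 8 [552.6  82.9   8. ] (np.float64(90.81), np.float64(150.8)) (np.float64(90.94), np.float64(150.7)) (np.float64(-179.69), np.float64(44.9)) (np.float64(-179.72), np.float64(44.5))
bore [552.2  83.  140. ] key (np.float64(112.48), np.float64(22.7)) (np.float64(112.36), np.float64(13.2))
[array([642.2, -80.7,  14. ]), array([ 653.9, -171.5,   14. ]), array([ 555.3, -183.9,   14. ]), array([545.6, -97.6,   0. ])] (np.float64(-82.66), np.float64(91.5)) (np.float64(-172.78), np.float64(99.4))
```

Run:
```python
from h import *
rel([703,-119,130],-82.7); rel([655,-119,200],-82.7)
```

```text
pos [479.8  81.6 269.7] rot [179.97   0.   -84.37] -> shift [ 221.5 -202.5  139.6] turn [ 0.0005  0.0001 -0.0292] t 2.2
pos [479.8  81.6 269.7] rot [179.97   0.   -84.37] -> shift [ 216.8 -154.7   69.6] turn [ 0.0005  0.0001 -0.0292] t 2.2
```

Call:
drive_tool(
  series=[
    [0, [25, -20, 0], [0, 0, 0]],
    [0, [65, -55, 5], [0, 0, -0.01]],
    [0, [105, -95, 20], [0, 0, -0.02]],
    [0, [145, -130, 40], [0, 0, -0.03]],
    [0, [180, -165, 60], [0, 0, -0.03]],
  ],
)

```text
time_s: 2.7
ee_pos: [647.2, -70.0, 217.5]
ee_rot: [-180.0, -0.0, -82.6]
force: [0.8, 1.2, 1.2]
gripper_width: 91.1
```

Call:
drive_tool(
  series=[
    [0, [25, -22, 30], [0, 0, 0]],
    [0, [41, -37, 55], [0, 0, 0]],
    [0, [41, -37, 75], [0, 0, 0]],
    [0, [41, -37, 79], [0, 0, 0]],
    [0, [41, -37, 79], [0, 0, 0]],
  ],
)

```text
time_s: 3.2
ee_pos: [687.2, -104.3, 138.2]
ee_rot: [179.9, 0.0, -82.7]
force: [-0.4, -0.1, 0.4]
gripper_width: 91.1
```

Run:
```python
from h import *
f=grab('wrist','w2'); print(env.state()['ee_pos'],env.state()['ee_rot']); print(proj(f,[702.9,-119.2,44]),proj(f,[702.9,-119.2,7]))
```

```text
[ 687.88606753 -104.25687391  139.6355309 ] [-1.79960522e+02 -2.61044582e-03 -8.27089642e+01]
[342.68952205 183.60310367] [340.17071948 174.36450168]
```

View pics/w2.png

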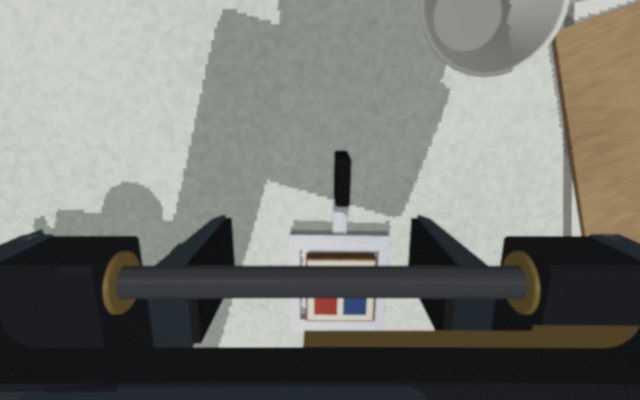

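```bash
python3 - <<'E'
from h import *
f=load('w2'); im=f['image']; m=(im.max(2)<45); m[:140]=0;m[212:]=0;m[:,:325]=0;m[:,360:]=0
ys,xs=np.where(m); r=cv2.minAreaRect(np.c_[xs,ys].astype(np.float32)); print(r, ys.min(),ys.max())
for y in range(150,207,6):
    x=np.where(m[y])[0]; print(y,x.min() if len(x) else 0,x.max() if len(x) else 0)
a=onz(f,343,153,44);b=onz(f,343,205,44); print(a,b)
print('bar',onz(f,340,228,5))
E
python3 -c "
from h import *
crop('w2',300,130,400,260,5,'c4')"
```

```text
((342.0, 178.5), (53.0, 14.0), 90.0) 152 205
150 0 0
156 336 348
162 336 349
168 335 349
174 335 349
180 335 349
186 335 348
192 335 348
198 336 348
204 337 347
[ 726.4041571  -116.06872711   44.        ] [ 685.86565085 -121.8860869    44.        ]
bar [ 652.89686654 -126.21374123    5.        ]
```

View pics/c4.png

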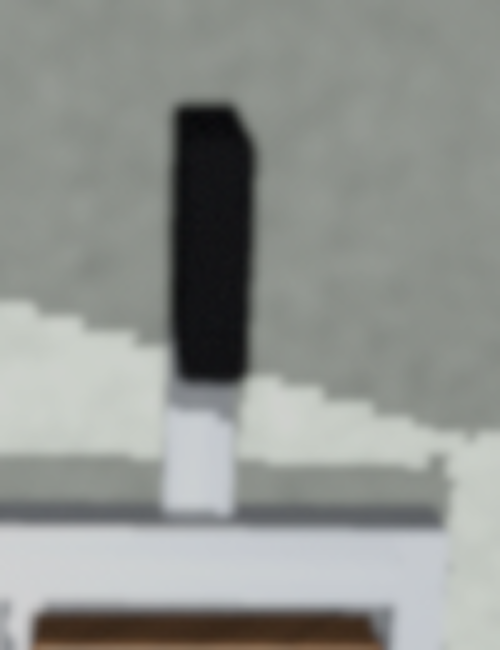

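Run:
```python
from h import *
rel([704.5,-118.5,8],-82.5)
```

```text
pos [ 687.9 -104.3  139.6] rot [-179.96   -0.    -82.71] -> shift [ 16.2 -14.6 131.6] turn [-0.0007 -0.     -0.0036] t 3.25
```

Call:
drive_tool(
  series=[
    [0, [12, -10, 10], [0, 0, 0]],
    [0, [16, -14.5, 40], [0, 0, 0]],
    [0, [16, -14.5, 80], [0, 0, 0]],
    [0, [16, -14.5, 115], [0, 0, 0]],
    [0, [16, -14.5, 130], [0, 0, 0]],
  ],
  squeeze=25,
)

```text
time_s: 3.75
ee_pos: [702.9, -118.7, 5.8]
ee_rot: [179.8, 0.1, -82.8]
force: [-1.0, -0.4, -0.5]
gripper_width: 91.7
```

Call:
drive_tool(
  series=[
    [0.5, [0, 0, 1], [0, 0, 0]],
    [0.8, [0, 0, 1], [0, 0, 0]],
    [1, [0, 0, 1], [0, 0, 0]],
    [1, [0, 0, 1], [0, 0, 0]],
    [1, [0, 0, 1], [0, 0, 0]],
  ],
  squeeze=25,
)

```text
time_s: 4.25
ee_pos: [704.9, -118.7, 9.5]
ee_rot: [-179.9, -0.0, -82.8]
force: [-0.4, 0.2, 0.6]
gripper_width: 54.2
```

Run:
```python
from h import *
s=env.state(); print(s['ee_pos'],s['ee_rot'],s['force'],s['gripper_width'],s['time_s'])
```

```text
[ 704.91280882 -118.74841382    9.46674236] [-1.79860687e+02 -3.93304519e-02 -8.27886931e+01] [-0.40625521  0.15236424  0.64462023] 54.221203936834826 4.25
```

Call:
drive_tool(
  series=[
    [1, [0, 0, 0], [0, 0, 0]],
    [1, [0, 0, 0], [0, 0, 0]],
    [1, [0, 0, 0], [0, 0, 0]],
    [1, [0, 0, 0], [0, 0, 0]],
    [1, [0, 0, 0], [0, 0, 0]],
  ],
)

```text
time_s: 4.75
ee_pos: [704.1, -118.6, 7.8]
ee_rot: [180.0, 0.0, -82.8]
force: [-0.7, -0.6, -0.1]
gripper_width: 13.7
```

Run:
```python
from h import *
s=env.state(); print(s['ee_pos'],s['ee_rot'],s['force'],s['gripper_width'],s['time_s'])
```

```text
[ 704.06082131 -118.63233619    7.80641348] [ 1.79990024e+02  7.31777431e-03 -8.27944647e+01] [-0.67704863 -0.57292675 -0.06048326] 13.651314352814978 4.75
```

Run:
```python
from h import *
rel([760,-100,8],-84);rel([785,-30,8],-86);rel([785,86.5,8],-89.1)
```

```text
pos [ 704.1 -118.6    7.8] rot [ 1.7999e+02  1.0000e-02 -8.2790e+01] -> shift [-11.5 -57.8  -0.2] turn [0.0002 0.0001 0.021 ] t 4.75
pos [ 704.1 -118.6    7.8] rot [ 1.7999e+02  1.0000e-02 -8.2790e+01] -> shift [-77.8 -91.4  -0.2] turn [0.0002 0.0001 0.0559] t 4.75
pos [ 704.1 -118.6    7.8] rot [ 1.7999e+02  1.0000e-02 -8.2790e+01] -> shift [-193.4 -106.    -0.2] turn [2.000e-04 1.000e-04 1.101e-01] t 4.75
```

Call:
drive_tool(
  series=[
    [1, [0, 0, 0], [0, 0, 0]],
    [1, [0, -5, 0], [0, 0, 0]],
    [1, [-2, -15, 0], [0, 0, 0]],
    [1, [-5, -30, 0], [0, 0, 0.01]],
    [1, [-9, -45, 0], [0, 0, 0.02]],
  ],
)

```text
time_s: 5.25
ee_pos: [747.1, -104.6, 7.9]
ee_rot: [179.9, -0.0, -84.0]
force: [-3.2, -1.7, 1.4]
gripper_width: 12.0
```

Run:
```python
from h import *
s=env.state(); print(s['force'],s['gripper_width'])
rel([785,-30,8],-86);rel([785,86.5,8],-89.1)
```

```text
[-3.21768822 -1.72056451  1.44078966] 11.995986168887258
pos [ 747.1 -104.6    7.9] rot [ 1.7987e+02 -2.0000e-02 -8.3980e+01] -> shift [-70.2 -45.5  -0.3] turn [ 0.0023 -0.0003  0.0353] t 5.25
pos [ 747.1 -104.6    7.9] rot [ 1.7987e+02 -2.0000e-02 -8.3980e+01] -> shift [-186.1  -57.7   -0.3] turn [ 0.0023 -0.0004  0.0894] t 5.25
```

Call:
drive_tool(
  series=[
    [1, [-10, -12, 0], [0, 0, 0.01]],
    [1, [-22, -24, 0], [0, 0, 0.02]],
    [1, [-38, -35, 0], [0, 0, 0.03]],
    [1, [-56, -42, 0], [0, 0, 0.04]],
    [1, [-76, -46, 0], [0, 0, 0.05]],
  ],
)

```text
time_s: 5.75
ee_pos: [786.4, -22.9, 7.9]
ee_rot: [-179.9, -0.1, -86.8]
force: [0.2, -3.6, 1.3]
gripper_width: 12.2
```

Call:
drive_tool(
  series=[
    [1, [-20, -2, 0], [0, 0, 0.01]],
    [1, [-40, -4, 0], [0, 0, 0.02]],
    [1, [-60, -6, 0], [0, 0, 0.03]],
    [1, [-80, -8, 0], [0, 0, 0.04]],
    [1, [-95, -9, 0], [0, 0, 0.04]],
  ],
)

```text
time_s: 6.25
ee_pos: [789.4, 73.6, 7.9]
ee_rot: [-180.0, -0.0, -89.0]
force: [0.0, -3.9, 0.9]
gripper_width: 12.0
```

Run:
```python
from h import *
s=env.state(); print(s['force'],s['gripper_width'])
rel([785,86.5,8],-89.1)
f=grab('top','top1')
crop('top1',150,30,410,260,3,'c5')
grab('wrist','w3')
```

```text
[ 0.04145458 -3.87794642  0.9375525 ] 11.96162528766386
pos [789.4  73.6   7.9] rot [-1.7998e+02 -2.0000e-02 -8.8990e+01] -> shift [-13.    4.1  -0.2] turn [-0.0004 -0.0004  0.0019] t 6.25
```

View pics/c5.png

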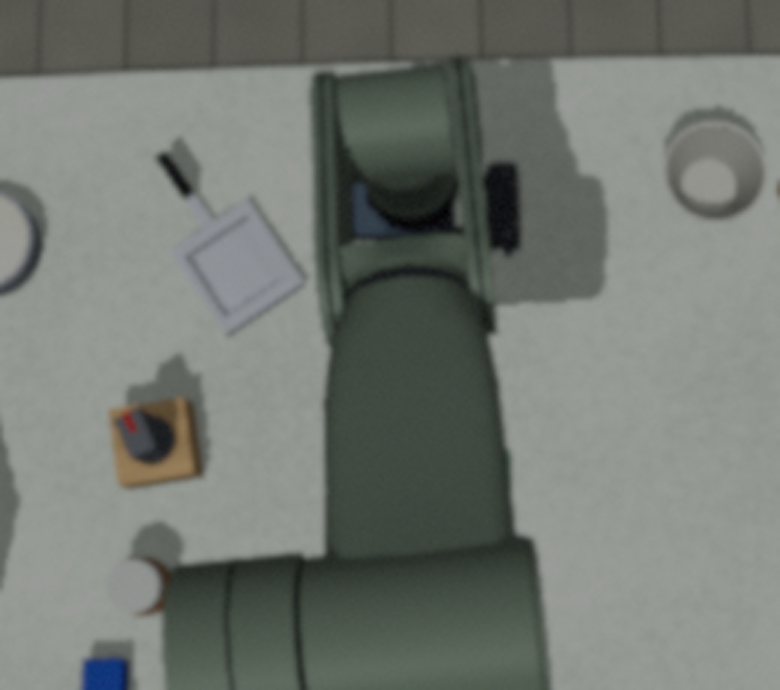

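View pics/w3.png

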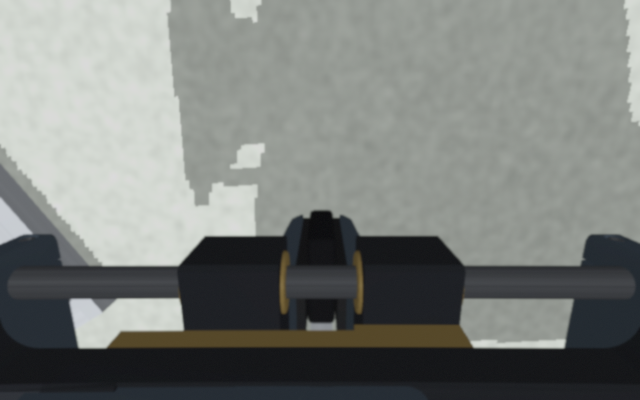

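Run:
```python
from h import *
f=grab('side','s1'); crop('s1',230,100,480,290,3.2,'c6')
```

```text
(no output)
```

View pics/c6.png

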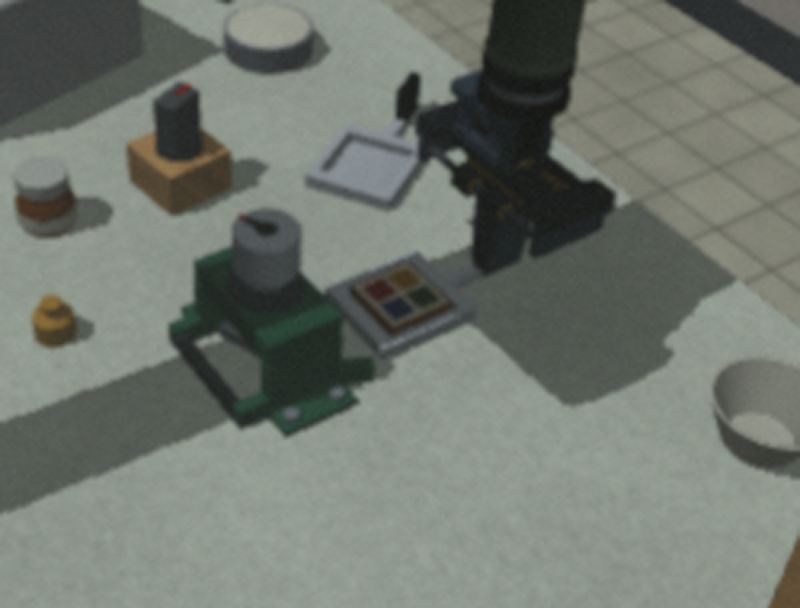

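Run:
```python
from h import *
f=load('s1')
def P(x,y,z): return onz(f,230+(x+.5)/3.2-.5,100+(y+.5)/3.2-.5,z)
a,b,c=P(475,305,14),P(383,343,14),P(417,254,14)
for p in(a,b,c):print(p.round(1))
print(np.degrees(np.arctan2(*(b-a)[1::-1])),np.degrees(np.arctan2(*(c-a)[1::-1])),(b+c)/2)
```

```text
[732.4  33.4  14. ]
[636.4  35.4  14. ]
[728.3 114.9  14. ]
178.84348234808968 92.84490287296597 [682.35691242  75.12238683  14.        ]
```

Call:
drive_tool(
  series=[
    [1, [-6, 3, 0], [0, 0, 0]],
    [1, [-12, 6, 0], [0, 0, 0]],
    [1, [-13, 18, 0], [0, 0, 0.002]],
    [1, [-12.5, 32, 0], [0, 0, 0.002]],
    [1, [-12.3, 46, 0], [0, 0, 0.002]],
  ],
)

```text
time_s: 6.9
ee_pos: [742.8, 83.2, 7.9]
ee_rot: [-179.9, 0.0, -89.3]
force: [2.7, 0.5, -1.4]
gripper_width: 11.7
```

Run:
```python
from h import *
s=env.state(); print(s['force'],s['torque'],s['gripper_width'])
rel([658,84.4,8],-89.1)
```

```text
[ 2.72553916  0.46876218 -1.41378758] [-0.17009777 -0.17257577  0.08858822] 11.710080602986327
pos [742.8  83.2   7.9] rot [-1.7992e+02  3.0000e-02 -8.9260e+01] -> shift [-2.3 84.7 -0.3] turn [-0.0014  0.0006 -0.0029] t 6.9
```

Call:
drive_tool(
  series=[
    [1, [-2.2, 10, 0], [0, 0, 0]],
    [1, [-2.4, 20, 0], [0, 0, 0]],
    [1, [-2.4, 30, 0], [0, 0, 0]],
    [1, [-2.4, 40, 0], [0, 0, 0]],
    [1, [-2.4, 50, 0], [0, 0, 0]],
  ],
)

```text
time_s: 7.4
ee_pos: [692.2, 85.0, 7.9]
ee_rot: [-180.0, 0.0, -89.2]
force: [2.2, 0.3, -3.7]
gripper_width: 11.7
```

Run:
```python
from h import *
s=env.state(); print(s['force'],s['torque'],s['gripper_width'])
rel([658,84.4,8],-89.1)
```

```text
[ 2.17411455  0.3307758  -3.69263055] [-0.1029398  -0.3432009   0.01508521] 11.724567596388995
pos [692.2  85.    7.9] rot [-1.7999e+02  1.0000e-02 -8.9220e+01] -> shift [ 0.2 34.2 -0.1] turn [-0.0002  0.0002 -0.0021] t 7.4
```

Call:
drive_tool(
  series=[
    [1, [0, 8, 0], [0, 0, 0]],
    [1, [0, 16, 0], [0, 0, 0]],
    [1, [0, 23, 0], [0, 0, 0]],
    [1, [0, 29, 0], [0, 0, 0]],
    [1, [0, 31, 0], [0, 0, 0]],
  ],
)

```text
time_s: 7.9
ee_pos: [660.9, 84.6, 7.8]
ee_rot: [180.0, 0.0, -89.2]
force: [1.1, 0.3, -3.0]
gripper_width: 11.8
```

Call:
drive_tool(
  series=[
    [1, [0, 1, 0], [0, 0, 0]],
    [1, [0, 2, 0], [0, 0, 0]],
    [1, [0, 3, 0], [0, 0, 0]],
    [1, [0, 4, 0], [0, 0, 0]],
    [1, [0, 5, 0], [0, 0, 0]],
  ],
)

```text
time_s: 8.4
ee_pos: [657.0, 84.5, 7.9]
ee_rot: [-180.0, 0.0, -89.2]
force: [2.8, -0.5, -2.7]
gripper_width: 11.7
```

Run:
```python
from h import *
s=env.state(); print(s['force'],s['torque'],s['gripper_width'])
rel([658,84.4,8],-89.1)
```

```text
[ 2.77531124 -0.53426248 -2.74328464] [-0.06415966 -0.42093526  0.04645478] 11.672475185711361
pos [657.   84.5   7.9] rot [-1.7998e+02  1.0000e-02 -8.9210e+01] -> shift [ 0.2 -1.  -0.1] turn [-0.0003  0.0002 -0.002 ] t 8.4
```

Friction is 1 to 3 N, so the stop is not clearly felt yet. I push a little further and watch the force.

Call:
drive_tool(
  series=[
    [1, [0, 1, 0], [0, 0, 0]],
    [1, [0, 2, 0], [0, 0, 0]],
    [1, [0, 3, 0], [0, 0, 0]],
    [1, [0, 3, 0], [0, 0, 0]],
    [1, [0, 3, 0], [0, 0, 0]],
  ],
)

```text
time_s: 8.9
ee_pos: [656.9, 84.7, 9.1]
ee_rot: [-179.6, 0.0, -89.2]
force: [6.9, 1.1, -2.4]
gripper_width: 11.9
```

Run:
```python
from h import *
s=env.state(); print(s['force'],s['torque'],s['ee_pos'])
```

```text
[ 6.90697025  1.07027264 -2.43338124] [ 0.02823983 -1.2260694   0.17437959] [656.88590939  84.72735432   9.06061587]
```

Call:
drive_tool(
  series=[
    [1, [0, -2, 0], [0, 0, 0]],
    [0.3, [0, -2.5, 0], [0, 0, 0]],
    [0.3, [0, -2.5, 0], [0, 0, 0]],
    [0.3, [0, -2.5, 0], [0, 0, 0]],
    [0.3, [0, -2.5, 0], [0, 0, 0]],
  ],
)

```text
time_s: 9.4
ee_pos: [655.8, 84.5, 8.0]
ee_rot: [179.9, 0.0, -89.2]
force: [-0.3, 0.1, -0.2]
gripper_width: 41.0
```

Run:
```python
from h import *
s=env.state(); print(s['gripper_width'])
f=load('w1')
crop('w1',0,0,200,90,4,'c7')
rel([600,316,200],-89)
```

```text
41.03216972014215
pos [655.8  84.5   8. ] rot [179.95   0.   -89.21] -> shift [-232.3   52.8 -191.9] turn [ 0.0009  0.0001 -0.0037] t 9.4
```

View pics/c7.png

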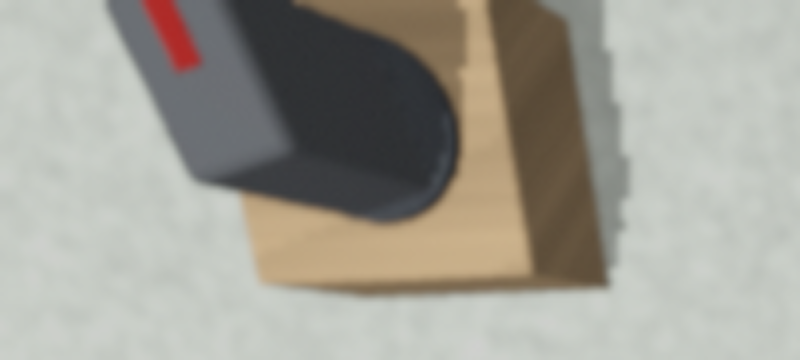

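Call:
drive_tool(
  series=[
    [0, [0, 0, -20], [0, 0, 0]],
    [0, [0, 0, -60], [0, 0, 0]],
    [0, [0, 0, -110], [0, 0, 0]],
    [0, [-20, 10, -160], [0, 0, 0]],
    [0, [-55, 30, -205], [0, 0, 0]],
  ],
)

```text
time_s: 9.9
ee_pos: [631.2, 129.9, 204.5]
ee_rot: [-179.8, 0.0, -89.4]
force: [0.3, -0.1, -0.2]
gripper_width: 81.0
```

Call:
drive_tool(
  series=[
    [0, [-40, 20, -20], [0, 0, 0]],
    [0, [-80, 40, -30], [0, 0, 0]],
    [0, [-120, 60, -30], [0, 0, 0]],
    [0, [-155, 78, -30], [0, 0, 0]],
    [0, [-177, 85, -30], [0, 0, 0]],
  ],
)

```text
time_s: 10.4
ee_pos: [540.7, 308.7, 232.0]
ee_rot: [180.0, 0.0, -89.1]
force: [1.0, 0.2, -0.8]
gripper_width: 91.3
```

Call:
drive_tool(
  series=[
    [0, [0, 0, 0], [0, 0, 0]],
    [0, [0, 0, 0], [0, 0, 0]],
    [0, [0, 0, 0], [0, 0, 0]],
    [0, [0, 0, 0], [0, 0, 0]],
    [0, [0, 0, 0], [0, 0, 0]],
  ],
)

```text
time_s: 10.9
ee_pos: [543.5, 305.5, 231.6]
ee_rot: [180.0, -0.0, -89.3]
force: [-0.2, -0.1, -0.0]
gripper_width: 91.1
```

Run:
```python
from h import *
f=grab('wrist','w4'); print(env.state()['ee_pos'],env.state()['ee_rot'])
f=grab('side','s2'); crop('s2',180,100,430,290,3.2,'c8')
```

```text
[543.45442234 305.61847181 231.57893437] [ 1.79998434e+02 -2.90656534e-03 -8.92860978e+01]
```

View pics/w4.png

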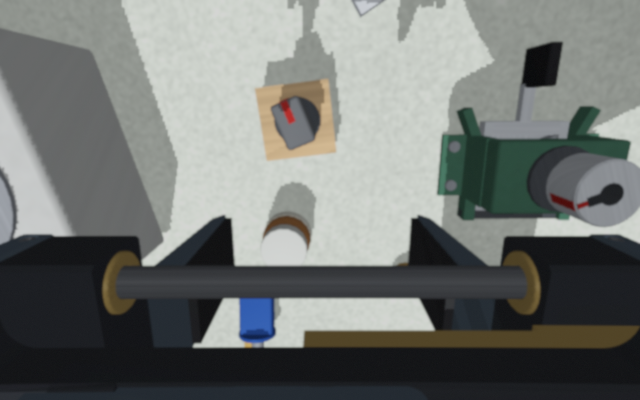

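View pics/c8.png

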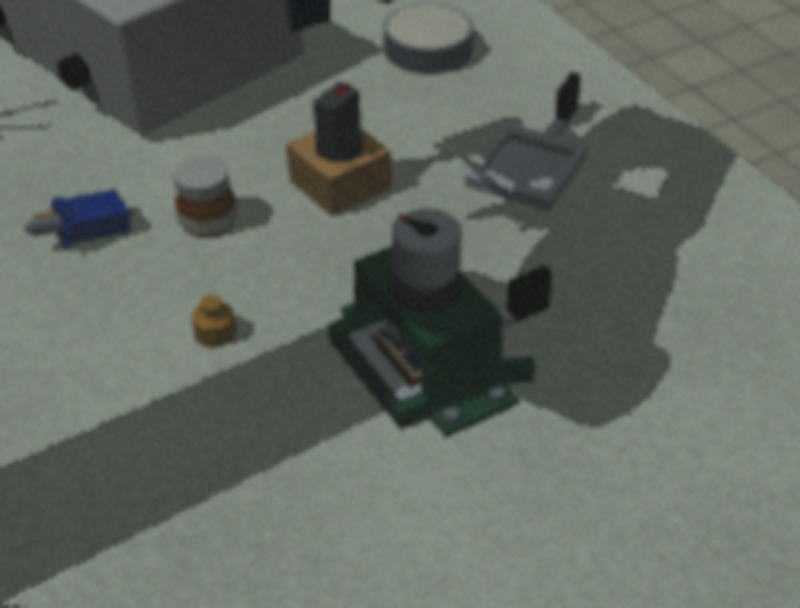

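The side view shows the tray fully in, up against the stop bar, with the panel lying in it. Next I take the handle at about (293,122) in w4.

Run:
```python
from h import *
crop('w4',240,65,350,175,6,'c9')
f=load('w4'); im=f['image'].astype(int)
r=(im[:,:,0]-im[:,:,1]>50)&(im[:,:,1]<90); r[:90]=0;r[130:]=0;r[:,:265]=0;r[:,315:]=0
ys,xs=np.where(r); pts=np.c_[xs,ys].astype(np.float32); print(len(xs),cv2.minAreaRect(pts), pts.mean(0))
# handle top grey: brighter than collar
g=im.max(2); sat=g-im.min(2)
m=((g>75)&(g<125)&(sat<18)); m[:95]=0;m[152:]=0;m[:,:268]=0;m[:,:][:,322:]=0
ys,xs=np.where(m|r); print(len(xs),cv2.minAreaRect(np.c_[xs,ys].astype(np.float32)))
print([im[140,u].tolist() for u in range(280,320,4)])
```

```text
165 ((287.33624267578125, 111.28448486328125), (23.372547149658203, 7.2218546867370605), 66.80140686035156) [287.30304  111.412125]
1188 ((297.10003662109375, 120.20001220703125), (47.85185241699219, 43.826927185058594), 63.43495178222656)
[[199, 173, 136], [134, 123, 111], [117, 120, 125], [117, 121, 125], [116, 120, 125], [116, 119, 124], [114, 118, 123], [110, 113, 117], [126, 117, 110], [197, 172, 136]]
```

View pics/c9.png

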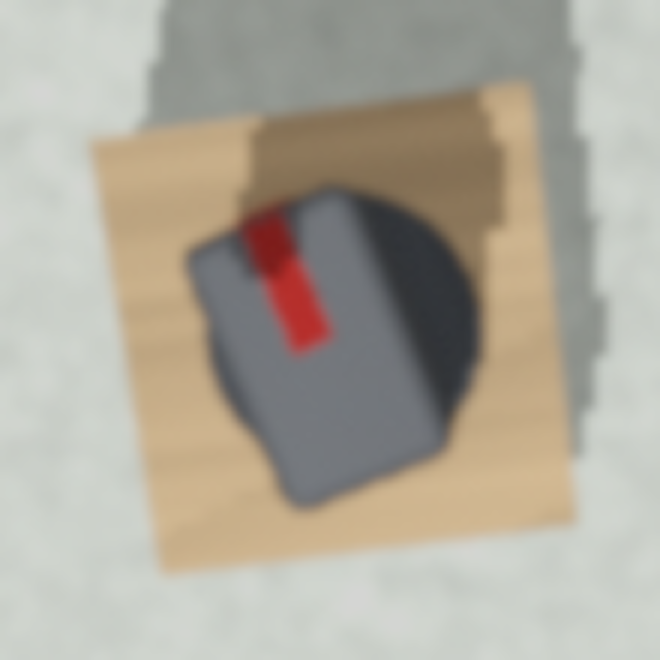

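Run:
```python
from h import *
f=load('w4')
def P(x,y,z=105): return onz(f,240+(x+.5)/6-.5,65+(y+.5)/6-.5,z)
def hd(a,b): d=b-a; return np.degrees(np.arctan2(d[1],d[0])).round(2), np.linalg.norm(d[:2]).round(1)
tl,tr,br,bl=P(187,258),P(342,186),P(448,452),P(295,510)
print('c',((tl+tr+br+bl)/4).round(1),hd(bl,tl),hd(br,tr),hd(tr,tl),hd(br,bl),'red',hd(P(312,345),P(262,218)))
print(hd((bl+br)/2,(tl+tr)/2))
c=((tl+tr+br+bl)/4)
h=hd((bl+br)/2,(tl+tr)/2)[0]
rel([c[0],c[1],150],h-90)
# block
b=[P(92,140,45),P(530,82,45),P(578,520,45),P(162,572,45)]; print((sum(b)/4).round(1))
```

```text
c [601.  329.8 105. ] (np.float64(22.73), np.float64(37.1)) (np.float64(22.32), np.float64(38.5)) (np.float64(114.53), np.float64(23.4)) (np.float64(111.21), np.float64(23.1)) red (np.float64(21.5), np.float64(18.1))
(np.float64(22.52), np.float64(37.8))
pos [543.4 305.8 231.6] rot [-180.      0.    -89.27] -> shift [-23.3 -57.9  81.6] turn [-0.      0.     -0.3804] t 11.0
[601.1 330.7  45. ]
```

Call:
drive_tool(
  series=[
    [0, [-5, -12, 10], [0, 0, -0.08]],
    [0, [-12, -30, 30], [0, 0, -0.18]],
    [0, [-20, -48, 55], [0, 0, -0.29]],
    [0, [-23.5, -58, 75], [0, 0, -0.38]],
    [0, [-23.5, -58, 82], [0, 0, -0.38]],
  ],
)

```text
time_s: 11.5
ee_pos: [600.7, 330.2, 146.5]
ee_rot: [179.8, -0.0, -67.5]
force: [-0.8, 0.4, 0.6]
gripper_width: 91.0
```

Run:
```python
from h import *
rel([601,330.2,58],-67.5)
f=grab('wrist','w5')
```

```text
pos [600.7 330.2 146.5] rot [ 1.7977e+02 -2.0000e-02 -6.7480e+01] -> shift [ 0.1 -0.6 88.5] turn [ 0.0041 -0.0004  0.0003] t 11.5
```

View pics/w5.png

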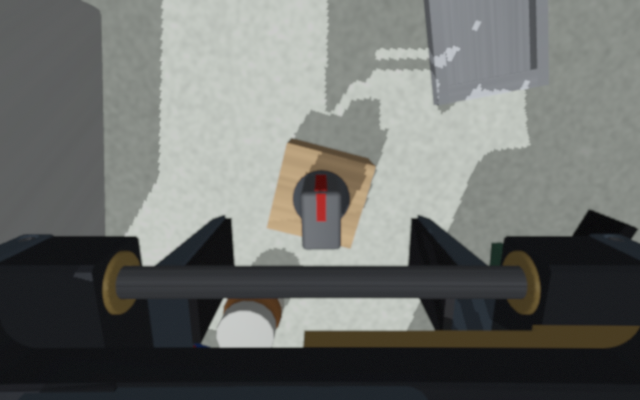

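Call:
drive_tool(
  series=[
    [0, [0, 0, 20], [0, 0, 0]],
    [0, [0, 0, 50], [0, 0, 0]],
    [0.2, [0, 0, 75], [0, 0, 0]],
    [0.4, [0, 0, 88], [0, 0, 0]],
    [0.6, [0, 0, 90], [0, 0, 0]],
  ],
  squeeze=20,
)

```text
time_s: 12.05
ee_pos: [599.9, 330.3, 58.9]
ee_rot: [179.9, -0.0, -67.5]
force: [0.7, 0.3, -0.3]
gripper_width: 69.8
```

Call:
drive_tool(
  series=[
    [0.8, [0, 0, 0], [0, 0, 0]],
    [0.9, [0, 0, 0], [0, 0, 0]],
    [1, [0, 0, 0], [0, 0, 0]],
    [1, [0, 0, 0], [0, 0, 0]],
    [1, [0, 0, 0], [0, 0, 0]],
  ],
  squeeze=20,
)

```text
time_s: 12.55
ee_pos: [601.0, 330.9, 60.1]
ee_rot: [-179.9, 0.0, -67.4]
force: [-0.1, -0.5, -0.0]
gripper_width: 30.1
```

Call:
drive_tool(
  series=[
    [1, [0, 0, 0], [0, 0, 0]],
    [1, [0, 0, 0], [0, 0, 0]],
    [1, [0, 0, 0], [0, 0, 0]],
    [1, [0, 0, 0], [0, 0, 0]],
    [1, [0, 0, 0], [0, 0, 0]],
  ],
  squeeze=45,
)

```text
time_s: 13.05
ee_pos: [600.9, 330.8, 60.0]
ee_rot: [-180.0, -0.0, -67.4]
force: [0.4, -0.7, 4.6]
gripper_width: 26.6
```

Run:
```python
from h import *
s=env.state(); print(s['ee_pos'],s['ee_rot'],s['force'],s['gripper_width'])
```

```text
[600.89757851 330.76487647  59.98593875] [-1.79970458e+02 -3.37367431e-03 -6.74334768e+01] [ 0.35382099 -0.65547155  4.64896466] 26.57496849788428
```

Call:
drive_tool(
  series=[
    [1, [0, 0, -10], [0, 0, 0]],
    [1, [0, 0, -40], [0, 0, 0]],
    [1, [0, 0, -85], [0, 0, 0]],
    [1, [0, 0, -130], [0, 0, 0]],
    [1, [0, 0, -170], [0, 0, 0]],
  ],
)

```text
time_s: 13.55
ee_pos: [600.6, 330.9, 231.8]
ee_rot: [-180.0, 0.0, -67.4]
force: [0.3, 0.6, -1.0]
gripper_width: 26.2
```

Run:
```python
from h import *
s=env.state(); print(s['ee_pos'],s['gripper_width'])
rel([552.5,83,232],22.5)
```

```text
[600.59575591 330.93078895 231.84942204] 26.20150234063919
pos [600.6 330.9 231.8] rot [-1.7995e+02  3.0000e-02 -6.7430e+01] -> shift [210.5 139.6  -0.4] turn [-1.0000e-03 -3.0000e-04 -1.5697e+00] t 13.55
```

Call:
drive_tool(
  series=[
    [1, [8, 5, 0], [0, 0, -0.12]],
    [1, [25, 16, 0], [0, 0, -0.26]],
    [1, [48, 32, 0], [0, 0, -0.4]],
    [1, [73, 48, 0], [0, 0, -0.54]],
    [1, [95, 63, 0], [0, 0, -0.68]],
  ],
)

```text
time_s: 14.05
ee_pos: [578.4, 217.8, 229.4]
ee_rot: [180.0, 0.0, -28.1]
force: [0.1, -0.1, -0.8]
gripper_width: 25.8
```

Run:
```python
from h import *
rel([552.5,83,232],22.5)
```

```text
pos [578.4 217.8 229.4] rot [ 1.7997e+02  3.0000e-02 -2.8140e+01] -> shift [ 40.7 131.   -2.5] turn [ 2.000e-04  8.000e-04 -8.838e-01] t 14.05
```

Call:
drive_tool(
  series=[
    [1, [6, 20, 0], [0, 0, -0.14]],
    [1, [14, 45, 0], [0, 0, -0.28]],
    [1, [24, 75, 0], [0, 0, -0.42]],
    [1, [33, 105, 0], [0, 0, -0.56]],
    [1, [40, 130, 0], [0, 0, -0.7]],
  ],
)

```text
time_s: 14.55
ee_pos: [551.5, 84.2, 229.5]
ee_rot: [-180.0, 0.0, 11.9]
force: [0.3, -0.8, -1.2]
gripper_width: 25.7
```

Run:
```python
from h import *
rel([552.5,83,225],22.5)
```

```text
pos [551.5  84.2 229.5] rot [-1.800e+02  3.000e-02  1.194e+01] -> shift [0.8 1.3 4.5] turn [-1.000e-04  6.000e-04 -1.843e-01] t 14.55
```

Call:
drive_tool(
  series=[
    [1, [0, 0.5, 0], [0, 0, -0.1]],
    [1, [0.5, 1, 0], [0, 0, -0.184]],
    [1, [0.5, 1, 5], [0, 0, -0.184]],
    [1, [0.5, 1, 5], [0, 0, -0.184]],
    [1, [0.5, 1, 5], [0, 0, -0.184]],
  ],
)

```text
time_s: 15.05
ee_pos: [552.6, 84.9, 224.2]
ee_rot: [-180.0, 0.0, 22.1]
force: [0.5, -0.7, -2.0]
gripper_width: 25.7
```

Run:
```python
from h import *
s=env.state(); print(s['ee_pos'],s['ee_rot'])
f=grab('side','s3'); g=grab('wrist','w6'); crop('s3',240,90,340,240,4,'c10')
```

```text
[552.64273315  84.87878318 224.18435682] [-1.79979653e+02  4.40732087e-02  2.21277455e+01]
```

View pics/c10.png

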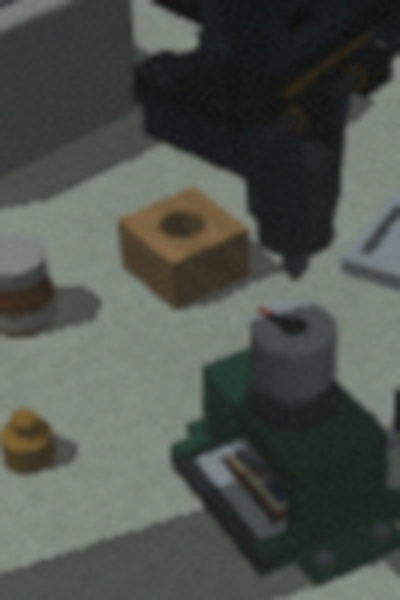

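View pics/w6.png

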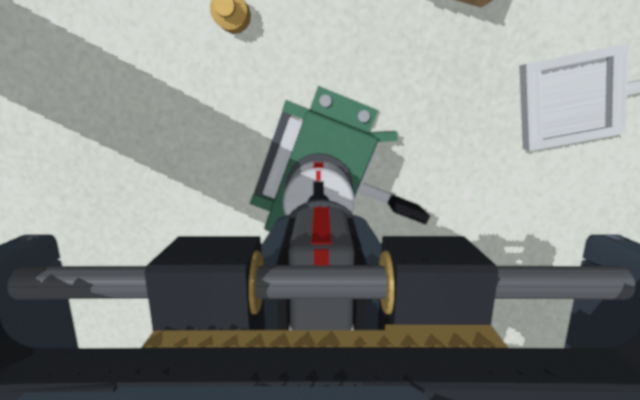

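Run:
```python
from h import *
f=load('s3'); g=load('w6')
for z in (175,177,179):print('tip pred side',proj(f,[552.6,84.9,z]), 'crop',(proj(f,[552.6,84.9,z])-[240,90])*4)
print('hub pred',(proj(f,[552.5,83,140])-[240,90])*4, proj(f,[552.5,83,140]))
print('px/mm x,y',proj(f,[553.6,84.9,177])-proj(f,[552.6,84.9,177]),proj(f,[552.6,85.9,177])-proj(f,[552.6,84.9,177]))
crop('s3',290,140,330,190,12,'c11'); crop('w6',270,140,370,260,5,'c12')
print('w6 hub c',(proj(g,[552.5,83,140])-[270,140])*5,'tcp axis handle top',proj(g,[552.6,84.9,271]))
for r in (12,18,25): print(r,(proj(g,np.array([552.5,83,140])+r*np.array([np.cos(np.radians(112.5)),np.sin(np.radians(112.5)),0]))-[270,140])*5)
```

```text
tip pred side [313.38476921 159.47194929] crop [293.53907685 277.88779716]
tip pred side [313.38556317 158.81372668] crop [293.54225269 275.25490674]
tip pred side [313.3863586  158.15357664] crop [293.54543442 272.61430656]
hub pred [294.90903684 324.49431581] [313.72725921 171.12357895]
px/mm x,y [ 0.35701311 -0.12873341] [-0.21094621 -0.22055673]
w6 hub c [240.80579425 321.68651512] tcp axis handle top [317.71110973 291.45856803]
12 [240.07419658 244.61668412]
18 [239.70169369 205.40258781]
25 [239.26128928 159.06386433]
```

View pics/c11.png

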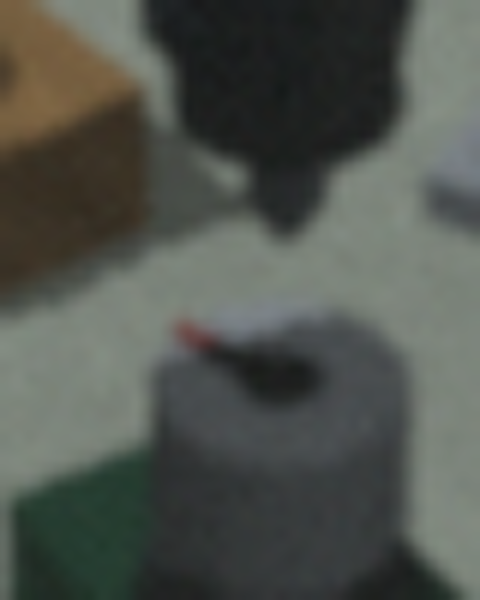

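View pics/c12.png

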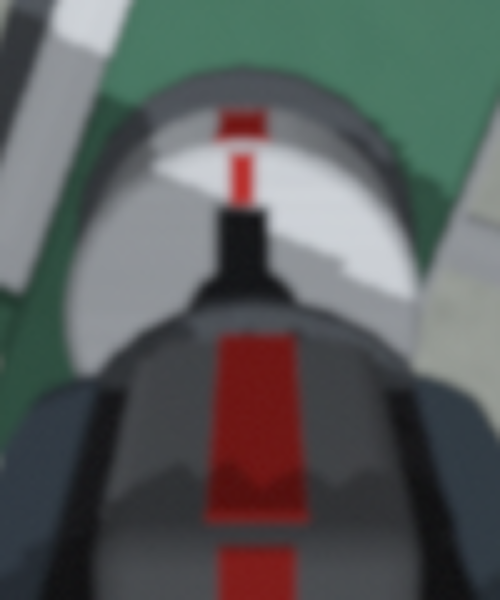

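Call:
drive_tool(
  series=[
    [1, [-2, 0.3, 3], [0, 0, 0]],
    [1, [-2, 0.3, 10], [0, 0, 0]],
    [1, [-2, 0.3, 18], [0, 0, 0]],
    [1, [-2, 0.3, 24], [0, 0, 0]],
    [1, [-2, 0.3, 27], [0, 0, 0]],
  ],
)

```text
time_s: 15.65
ee_pos: [550.6, 83.5, 196.4]
ee_rot: [-180.0, 0.1, 22.2]
force: [0.3, -0.9, -1.9]
gripper_width: 26.0
```

Run:
```python
from h import *
s=env.state(); print(s['ee_pos'],s['ee_rot'],s['force'])
f=grab('side','s4'); g=grab('wrist','w7'); crop('s4',290,140,330,190,12,'c13'); crop('w7',270,140,370,260,5,'c14')
```

```text
[550.61312355  83.54366585 196.40423316] [-1.79970831e+02  9.66149196e-02  2.21701188e+01] [ 0.2770921  -0.89706235 -1.88544907]
```

View pics/c13.png

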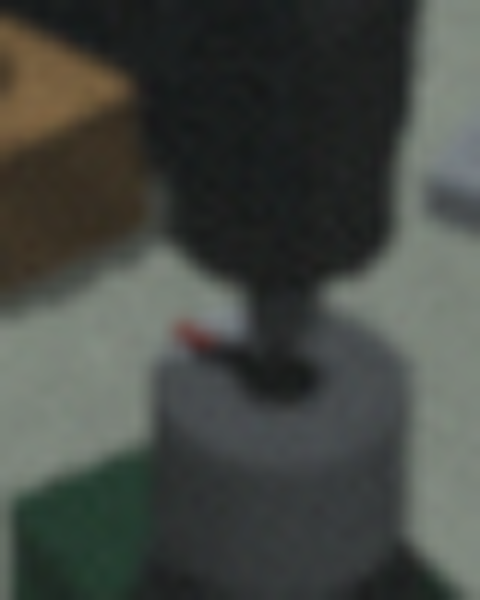

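View pics/c14.png

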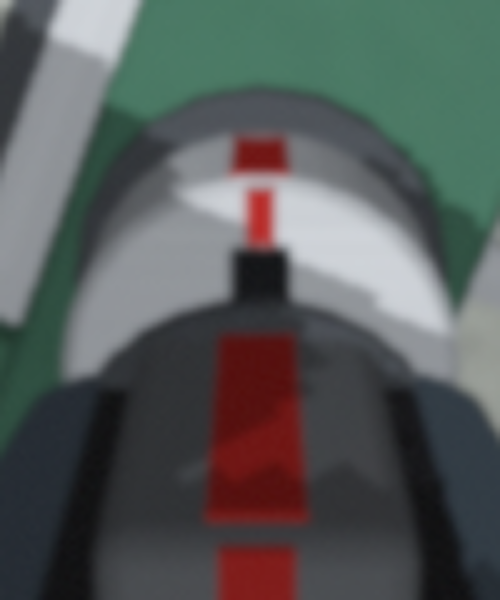

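Call:
drive_tool(
  series=[
    [1, [0.3, 0, 3], [0, 0, 0]],
    [1, [0.3, 0, 7], [0, 0, 0]],
    [1, [0.3, 0, 11], [0, 0, 0]],
    [1, [0.3, 0, 15], [0, 0, 0]],
    [1, [0.3, 0, 18], [0, 0, 0]],
  ],
)

```text
time_s: 16.25
ee_pos: [551.3, 83.7, 179.1]
ee_rot: [-180.0, 0.0, 22.2]
force: [-0.0, -0.0, -1.2]
gripper_width: 25.9
```

Run:
```python
from h import *
s=env.state(); print(s['ee_pos'],s['ee_rot'],s['force'],s['torque'])
f=grab('side','s5'); crop('s5',290,140,330,190,12,'c15')
```

```text
[551.26532896  83.72839125 179.0945451 ] [-1.79989955e+02  2.04669873e-02  2.21744134e+01] [-0.01962998 -0.01618091 -1.18826481] [-0.02701997  0.02601192 -0.01119372]
```

View pics/c15.png

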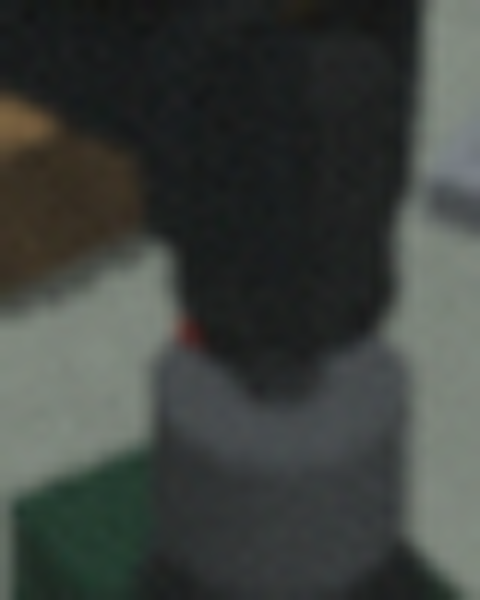

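Call:
drive_tool(
  series=[
    [1, [0, 0, 2], [0, 0, 0]],
    [1, [0, 0, 4], [0, 0, 0]],
    [1, [0, 0, 6], [0, 0, 0]],
    [1, [0, 0, 8], [0, 0, 0]],
    [1, [0, 0, 10], [0, 0, 0]],
  ],
)

```text
time_s: 16.8
ee_pos: [551.4, 83.8, 169.5]
ee_rot: [-180.0, -0.0, 22.2]
force: [-1.1, 0.1, -1.2]
gripper_width: 25.7
```

Run:
```python
from h import *
s=env.state(); print(s['ee_pos'],s['ee_rot'],s['force'],s['torque'])
```

```text
[551.42892538  83.77364798 169.46689414] [-1.79993530e+02 -1.02985137e-02  2.21735186e+01] [-1.14139053  0.14630438 -1.18372982] [ 0.0054082   0.11893    -0.04665894]
```

Call:
drive_tool(
  series=[
    [1, [0, 0, 2], [0, 0, 0]],
    [1, [0, 0, 5], [0, 0, 0]],
    [1, [0, 0, 8], [0, 0, 0]],
    [1, [0, 0, 10], [0, 0, 0]],
    [1, [0, 0, 12], [0, 0, 0]],
  ],
)

```text
time_s: 17.3
ee_pos: [551.4, 83.8, 157.3]
ee_rot: [-180.0, 0.0, 22.2]
force: [0.1, 0.9, -0.4]
gripper_width: 26.1
```

Run:
```python
from h import *
s=env.state(); print(s['ee_pos'],s['ee_rot'],s['force'],s['torque'],s['gripper_width'])
f=grab('side','s6'); crop('s6',290,140,330,190,12,'c16')
```

```text
[551.38495298  83.77651528 157.33234559] [-1.79989317e+02  2.34666269e-03  2.21716701e+01] [ 0.09233185  0.87990988 -0.42870576] [0.07929147 0.09621826 0.05223669] 26.08424800839802
```

View pics/c16.png

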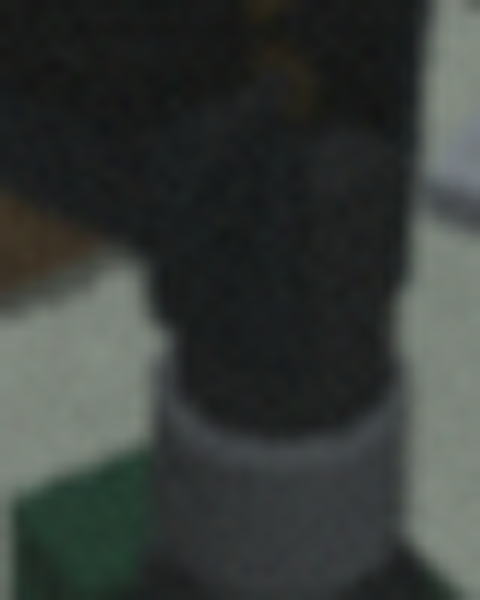

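Call:
drive_tool(
  series=[
    [1, [0, 0, 1], [0, 0, 0]],
    [1, [0, 0, 2], [0, 0, 0]],
    [1, [0, 0, 3], [0, 0, 0]],
    [1, [0, 0, 4], [0, 0, 0]],
    [1, [0, 0, 5], [0, 0, 0]],
  ],
  squeeze=55,
)

```text
time_s: 17.85
ee_pos: [551.5, 83.8, 153.1]
ee_rot: [-180.0, -0.0, 22.2]
force: [-1.1, 0.4, 3.1]
gripper_width: 25.7
```

Call:
drive_tool(
  series=[
    [1, [0, 0, 1], [0, 0, 0]],
    [1, [0, 0, 2], [0, 0, 0]],
    [1, [0, 0, 3], [0, 0, 0]],
    [1, [0, 0, 4], [0, 0, 0]],
    [1, [0, 0, 5], [0, 0, 0]],
  ],
  squeeze=55,
)

```text
time_s: 18.35
ee_pos: [551.5, 83.8, 147.6]
ee_rot: [-180.0, -0.0, 22.2]
force: [-1.6, 1.0, 5.0]
gripper_width: 25.9
```

Run:
```python
from h import *
s=env.state(); print(s['ee_pos'],s['ee_rot'],s['force'],s['torque'],s['gripper_width'])
```

```text
[551.46403098  83.79635167 147.6365235 ] [-1.79993340e+02 -1.54350620e-02  2.21713937e+01] [-1.59000348  1.04268808  4.98562556] [ 0.15199055  0.48363961 -0.05022583] 25.938008812417884
```

Call:
drive_tool(
  series=[
    [1, [0, 0, 1], [0, 0, 0]],
    [1, [0, 0, 2], [0, 0, 0]],
    [1, [0, 0, 3], [0, 0, 0]],
    [1, [0, 0, 4], [0, 0, 0]],
    [1, [0, 0, 5], [0, 0, 0]],
  ],
)

```text
time_s: 18.85
ee_pos: [551.5, 83.8, 143.4]
ee_rot: [-180.0, -0.0, 22.2]
force: [-4.3, 0.9, 10.3]
gripper_width: 25.9
```

Call:
drive_tool(
  series=[
    [1, [0, 0, 1], [0, 0, 0]],
    [1, [0, 0, 2], [0, 0, 0]],
    [1, [0, 0, 3], [0, 0, 0]],
    [1, [0, 0, 3.5], [0, 0, 0]],
    [1, [0, 0, 4], [0, 0, 0]],
  ],
)

```text
time_s: 19.35
ee_pos: [551.5, 83.8, 140.0]
ee_rot: [180.0, -0.1, 22.2]
force: [-3.6, 0.8, 12.5]
gripper_width: 25.7
```

Run:
```python
from h import *
s=env.state(); print(s['ee_pos'],s['ee_rot'],s['force'],s['torque'],s['gripper_width'])
```

```text
[551.49359391  83.80439284 139.99752526] [ 1.79997332e+02 -5.32679859e-02  2.21694055e+01] [-3.59373975  0.7546108  12.49855471] [ 0.10444259  1.04902905 -0.02664481] 25.703883916274037
```

Call:
drive_tool(
  series=[
    [1, [-0.3, 0, 0.5], [0, 0, 0]],
    [1, [-0.5, 0, 1], [0, 0, 0]],
    [1, [-0.5, 0, 1.5], [0, 0, 0]],
    [1, [-0.5, 0, 2], [0, 0, 0]],
    [1, [-0.5, 0, 2], [0, 0, 0]],
  ],
)

```text
time_s: 19.85
ee_pos: [551.5, 83.8, 138.8]
ee_rot: [180.0, -0.1, 22.2]
force: [-4.5, 0.8, 15.3]
gripper_width: 25.7
```

Run:
```python
from h import *
s=env.state(); print(s['ee_pos'],s['ee_rot'],s['force'],s['torque'],s['gripper_width'])
```

```text
[551.45144908  83.77979776 138.83866002] [ 1.79986376e+02 -1.33954721e-01  2.21684662e+01] [-4.51551881  0.84575402 15.27536952] [ 0.08923659  1.21741422 -0.03744976] 25.659316713123555
```

Call:
drive_tool(
  series=[
    [1, [-0.3, 0, 0.5], [0, 0, 0]],
    [1, [-0.5, 0, 1], [0, 0, 0]],
    [1, [-0.5, 0, 1.5], [0, 0, 0]],
    [1, [-0.5, 0, 1.5], [0, 0, 0]],
    [1, [-0.5, 0, 1.5], [0, 0, 0]],
  ],
)

```text
time_s: 20.35
ee_pos: [551.5, 83.7, 138.8]
ee_rot: [180.0, -0.2, 22.2]
force: [-5.7, 0.8, 23.2]
gripper_width: 25.7
```

Run:
```python
from h import *
s=env.state(); print(s['ee_pos'],s['ee_rot'],s['force'],s['torque'],s['gripper_width'],s['time_s'])
f=grab('side','s7'); crop('s7',270,120,370,240,6,'c17')
f=grab('wrist','w8'); crop('w8',250,120,390,280,4,'c18')
```

```text
[551.45209402  83.72212424 138.77392148] [179.96962075  -0.23406022  22.16456305] [-5.66971526  0.84172221 23.24135289] [ 0.1088726   1.5860364  -0.04830215] 25.664686221772087 20.35
```

View pics/c17.png

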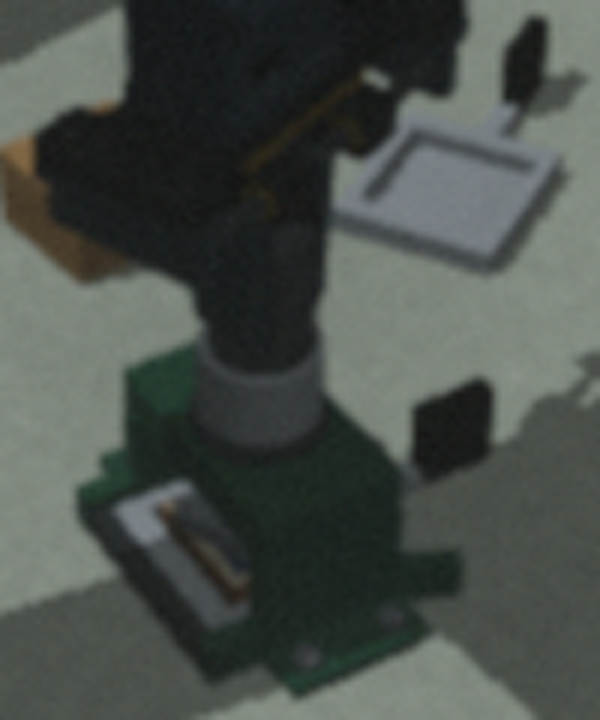

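View pics/c18.png

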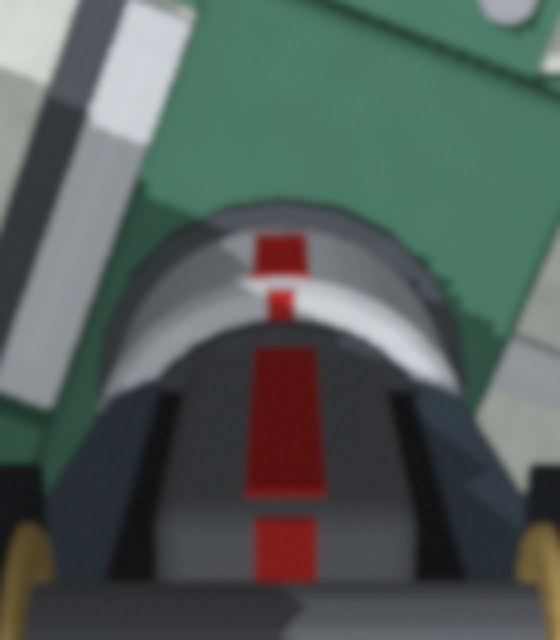

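Run:
```python
from h import *
print(env.job_done()); s=env.state(); print(s['ee_pos'],s['force'],s['gripper_width'],s['time_s'])
```

```text
the job is handed in; nothing more can be done
None
the job is handed in; nothing more can be done
```

I handed the job in at about 20.5 s. As far as my checks show, everything the task asked for was done; the system reported no verdict.

- **Tray:** I pinched the loaded tray's tab (the one nearer the base) and slid the tray round to the far, open side of the press and in. At the end, 3 mm more commanded push gave no motion and about 7 N, so it is on the stop. The side view shows the tray between the guides with the panel in it.
- **Handle:** I took the grey handle from the stand and turned it about 90° to the hub's red line (heading about 112°). The key went straight into the keyway without resistance. The last wrist view shows the two red lines in line and the collar on the hub.
- **Pressing:** The hub's travel was not read directly. From the collar touching at a tool height of about 155 mm, I pushed down to 138.8 mm, about 16 mm. The push force rose as the spring description says, with a step near 9 mm. At the bottom there was no further motion and the force rose to 23 N, which I take to be the hard stop. The fingers were still gripping at 25.7 mm opening, with squeeze set to 55 N.
- **What disagreed:**
  - A sideways force of about 6 N remained on the tool at the bottom. Shifting 0.5 mm sideways did not relieve it. Tilt stayed within about 0.2°.
  - The wrist camera and the arm pose differed by about 1 to 2 mm. I corrected for this by comparing the handle with the hub in the same picture.
- **Not checked:** I did not measure the platen force on the panel; I infer it from the push force. The jar, weight and spatula were never touched, but I did not measure them afterwards.

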